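Wind up the recipe stand with its loose crank

TASK

Fit the loose crank onto the square shaft of the recipe stand, turn it clockwise (seen from above) until the leaf with the notebook is fully up, then lift the crank off and lay it flat on the bare worktop, socket down as it lay before, clear of the stand. Wind with the crank, and do not disturb the mug, the small carton or the salt shaker.

Things in the scene. Friction and masses are not known exactly. Their poses are not given: they have to be found in the camera images.
- crank_knob (a point): The crank's upright round wooden knob, 24 mm in diameter at its middle, 18 mm at its foot and top, 75 mm from the hub's centre. It stands on the arm: from 12 to 58 mm above the crank's underside. This point is its centre, 35 mm above the crank's underside.
- stand_shaft (a joint): Turn of the square shaft (rad), growing clockwise seen from above; starts between 0.15 and 0.6, hard stop at 1.95, where the leaf is fully up. It turns stiffly (about 0.25 to 0.35 N m, some 4 to 5 N at the knob) and stays where it is left.
- stand_leaf (a joint): Raise of the leaf (rad) from level, driven by the shaft through gears: half the shaft's turn; about 0.975 when fully up. The leaf is a 162 x 220 mm board hinged along its near edge, its far edge rises; fully up it is about 175 mm high and stays up by itself.
- mug_mid (a point): Bystander: white mug with a dark band and a handle, 82 x 115 x 92 mm; this point is half-way up.
- tea_mid (a point): Bystander: small upright beige carton with an orange band, 46 x 62 x 82 mm; this point is half-way up.
- salt_mid (a point): Bystander: salt shaker, 44 mm diameter, 90 mm tall; this point is half-way up.
- crank: Loose steel crank, 0.25 kg, lying flat on the worktop, socket down: a square hub block, and a flat arm 20 mm wide and 12 mm thick that leaves the hub at its foot, level with its underside, and carries an upright knob at its far end. Origin at the centre of the hub's underside, x along the arm to the knob, z up.
- crank_hub (a point): Centre of the crank's hub, half-way up (20 mm above its underside); x axis along the arm to the knob, z up. The hub is a 38 x 38 mm square block 40 mm tall, its side faces square to the arm, with a 16 mm square socket hole right through it from top to bottom, the hole's sides parallel to the hub's.
- stand: Recipe stand, immovable; origin on the worktop under the shaft's axis, x away from the robot at zero yaw, y left. Wooden base 18 mm high: x -63 to 87, y -345 to 40 mm. Grey gear housing under the shaft: x -55 to 23, y -31 to 31 mm, top 45 mm above the worktop. The leaf with a notebook fixed on it lies on the -y side, from y = -122 mm.
- shaft_top (a point): Centre of the top of the stand's upright square steel shaft, at the stand's left end: 14 mm square, top 4 mm tapered, 34 mm tall above a round collar (32 mm wide, top 50 mm above the worktop). Fitted, the crank rests on the collar, hub centre 14 mm below this point, about 0.14 rad loose each way. x, y are square to the flats and turn with the shaft: the crank fits in four directions.

How it is judged:
By the outcome, as a careful person would: the job done as asked, in the order asked, and still so for the second after the job is handed in, with the robot touching nothing.
It also fails if it takes over 72 s, if anything falls off the work surface, if the arm or the gripper's body presses on something with over 40 N, if the wrist force passes 120 N, or if a joint passes its speed limit or range.

ROBOT

A 7-joint arm with a two-finger parallel gripper is mounted at the origin on a cart in front of the work surface, level with it; the furniture and walls round the work are solid. World frame = base frame: x ahead of the robot, y to its left, z up, the work surface at z = 0. Lengths are in m, angles in rad, forces in N, time in s.
With the tool pointing down it reaches from about 0.4 to 0.875 m from the base axis. Payload 6.5 kg.
Tool frame: the origin (TCP) lies on the centre line of the jaws, within the pads' length; the fingertips stand 25 mm ahead of it and the grasp point (between the pads) lies 6 mm ahead of it; z points along the fingers, y is the line along which they close (so a half turn about z gives the same grasp; the last joint's range is limited). The gripper opens to 88 mm and grips with 3 to 60 N. Pads are 18 mm wide; open, the fingers measure 123 mm over their backs; the gripper's body (75 mm by 187 mm) begins 45 mm behind the grasp point.
Start: joints at [-1.205, 0.536, -0.004, 1.538, 0.003, 1.067, -0.071], TCP at [0.272, 0.59, 0.264] pointing down, gripper open.
Joint ranges: [-2.7, 2.7], [-0.37, 2.16], [-1.27, 1.26], [0.24, 2.4], [-1.31, 4.45], [0.19, 1.91], [-2.76, 2.76]. Speed limits (rad/s): [2.39, 2.39, 3.14, 3.14, 3.14, 3.14, 3.14].

INTERFACE

Orientations are given as a unit quaternion [w, x, y, z].
In Python, from plant import ctrl, cams gives the robot as it stands.
- The arm moves only by the tool carry_out, never from a script. Its argument "deltas" is a list of rows, each a list of 7 numbers: the opening, from 0 (shut) to 1 (fully open), then the shift along the tool's x, y, z as a fraction of full scale, then the turn, a rotation vector about the tool's x, y, z as a fraction of full scale. In form: [[claw, x, y, z, wx, wy, wz], ...]. A call has exactly 8 rows; each row shifts and turns the commanded pose from where the row before left it, along the tool's axes as they then stand; what a row does not reach is not made up. Full scale, the value 1, is 30 mm for a shift and 4 degrees for a turn. A row lasts 1/8 s, in which the tool goes at most 62.5 mm and 10.7 degrees, less where a joint would pass 70% of its speed; a pose out of reach is approached as far as the arm can. A call with a number of a shift or a turn outside -1 to 1 is refused whole. A call with a gripper value outside its range is refused whole. The fingers move at their own pace and stop on an object; "newtons" is the grip in N (left out, the last holds). Time passes only in rows, so rows that do not move let the fingers close, or fill a call up. It gives the time, the measured TCP pose, the force, the opening and the grip force at its end, in the units of the state.
- ctrl.observe(): the state, without advancing time (a new reading comes with each control period).
- cams.camera(name): name is "side" or "top" or "wrist"; returns a dict with "pixels" (384x512x3 uint8, blue, green, red), "depth" (384x512 float32, m along the optical axis (not along the pixel's ray), 0 where there is no reading), "intrinsics" (3x3 intrinsics, pixels), "R" (3x3) and "t" (3): a world point X has camera coordinates R X + t. Camera axes: x right, y down, z forward; pixel columns grow to the right and rows downward; lengths in m; the calibration is good to about 2 mm. A picture is of the moment at which its call begins.
- ctrl.close_job(): hands the job in; it is judged then, once.
The state is a dict: "t": time; "joint_positions": joint angles; "qvel": joint speeds; "effort": joint torques, N m; "tool_pos": TCP position; "eef_rot": TCP orientation; "contact_force": force on the tool from outside, world axes, zero at the start; "ft_torque": the same for the moment, N m; "opening": opening from 0.0 (shut) to 1.0 (fully open); "gripper_force": force on a finger pad.
Only numpy, scipy, OpenCV 4.12 (cv2) and the standard library are available. Lean on these libraries where they do the work, as an engineer would, in place of code of your own. Each camera call takes 0.05 s, during which the arm holds its last target. There are 200 camera calls.

## Working session

There is one attempt and no reset: what is moved stays moved. The work goes in short steps, Python scripts to look and compute and a tool call to move; the robot and the scene stay as the last step left them, time stands still between calls to the robot, and variables do not carry over. Pictures are saved under pics/ and viewed, at most 10 in all, crops included, and the job is handed in when it is done.

Besides the shell and the picture viewer there is one more tool, called after ">>>" as name([rows], argument=value, ...), one row to a line, values as JSON. carry_out: Moves the arm, as the interface text tells. Shift numbers are shares of 30 mm and turn numbers shares of 4 degrees, none past 1 either way. Its arguments: {"type":"object","properties":{"deltas":{"type":"array"},"newtons":{"type":"number"}},"required":["deltas"]}

```bash
mkdir -p pics; ls
python3 - <<'E'
from plant import ctrl,cams
import cv2,numpy as np
s=ctrl.observe();print({k:np.round(v,3).tolist() for k,v in s.items()})
ims=[]
for n in("top","side"):
    c=cams.camera(n);np.savez(f"pics/{n}0.npz",**c);cv2.imwrite(f"pics/{n}0.png",cv2.resize(c["pixels"],(800,600),interpolation=cv2.INTER_CUBIC));print(n,c["intrinsics"].round(1).tolist(),c["R"].round(3).tolist(),c["t"].round(3).tolist())
E
```

```text
pics
{'t': 0.0, 'joint_positions': [-1.205, 0.537, -0.004, 1.539, 0.003, 1.067, -0.071], 'qvel': [0.001, 0.001, -0.001, 0.0, 0.001, 0.001, -0.001], 'effort': [0.0, -57.097, 0.991, -25.162, -0.056, 0.018, 0.0], 'tool_pos': [0.272, 0.59, 0.263], 'eef_rot': [-0.0, 0.214, 0.977, -0.001], 'contact_force': [-0.729, 0.688, -0.251], 'ft_torque': [0.048, -0.065, 0.038], 'gripper_force': 0.0, 'opening': 0.998}
top [[455.6, 0.0, 248.7], [0.0, 455.6, 197.7], [0.0, 0.0, 1.0]] [[0.007, -1.0, 0.011], [-0.992, -0.008, -0.123], [0.123, -0.01, -0.992]] [0.094, 0.461, 1.296]
side [[350.5, 0.0, 252.2], [0.0, 350.5, 193.3], [0.0, 0.0, 1.0]] [[0.841, -0.541, -0.013], [-0.285, -0.423, -0.86], [0.459, 0.728, -0.51]] [-0.337, 0.26, 0.814]
```

View pics/top0.png

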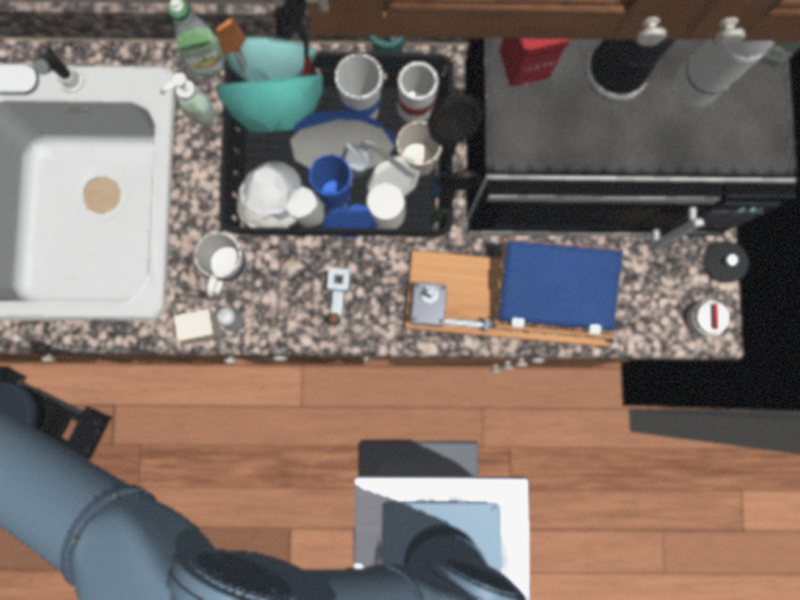

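View pics/side0.png

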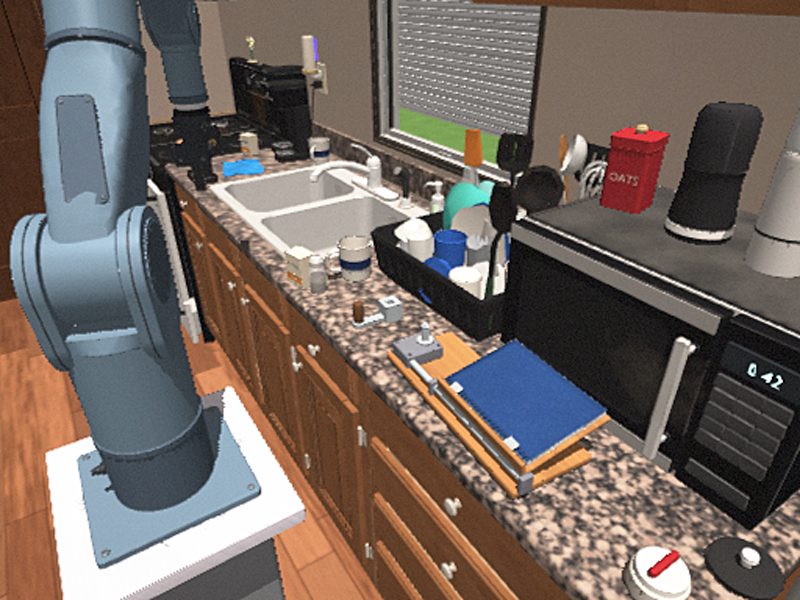

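Top view: crank hub at (338,279) with its socket, knob at (333,318), shaft at about (430,293) on the grey housing. The mug, carton and salt shaker are on the left at (218,260), (193,325) and (228,318).

```bash
cat > h.py <<'E'
import numpy as np,cv2
def ray(c,u,v,z):
    K,R,t=c["intrinsics"],c["R"],c["t"];C=-R.T@t
    d=R.T@np.linalg.inv(K)@np.array([u,v,1.]);return C+d*(z-C[2])/d[2]
def proj(c,X):
    p=c["intrinsics"]@(c["R"]@np.array(X)+c["t"]);return p[:2]/p[2]
E
python3 - <<'E'
from h import *
c=np.load("pics/top0.npz");f=.64
for n,u,v,z in(("hub",338,279,.04),("knob",333,318,.058),("shaft",430,292,.084),("mug",220,258,.09),("salt",228,316,.09),("tea",193,325,.08),("basecornerL",411,252,.018),("baseNearL",405,328,.018)):print(n,ray(c,u*f,v*f,z).round(3))
im=c["pixels"][160:220,195:320];cv2.imwrite("pics/c0.png",cv2.resize(im,None,fx=6.4,fy=6.4,interpolation=cv2.INTER_CUBIC))
E
```

```text
hub [0.513 0.191 0.04 ]
knob [0.439 0.198 0.058]
shaft [0.484 0.024 0.084]
mug [0.541 0.399 0.09 ]
salt [0.437 0.381 0.09 ]
tea [0.422 0.445 0.08 ]
basecornerL [0.57  0.055 0.018]
baseNearL [0.425 0.066 0.018]
```

View pics/c0.png

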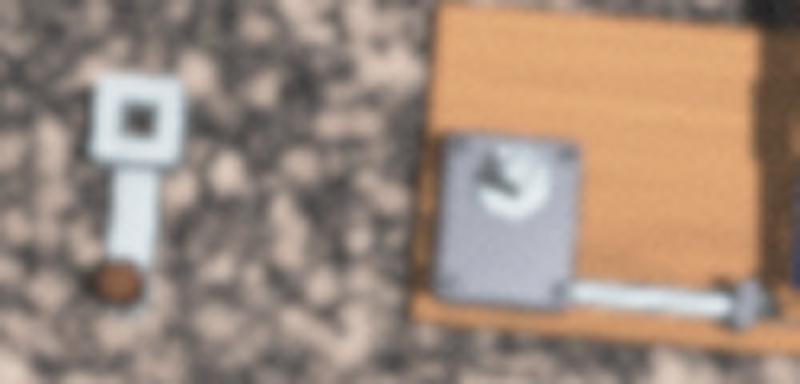

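>>> carry_out([
  [1,-0.78,-0.7,-0.08,0,0,0],
  [1,-0.78,-0.7,-0.08,0,0,0],
  [1,-0.78,-0.7,-0.08,0,0,0],
  [1,-0.78,-0.7,-0.08,0,0,0],
  [1,-0.78,-0.7,-0.08,0,0,0],
  [1,-0.78,-0.7,-0.08,0,0,0],
  [1,-0.78,-0.7,-0.08,0,0,0],
  [1,-0.78,-0.7,-0.08,0,0,0],
])

```text
t: 1.1
tool_pos: [0.3719, 0.3582, 0.2827]
eef_rot: [-0.0, 0.214, 0.977, -0.0]
contact_force: [1.1, -0.3, -0.7]
opening: 1.0
gripper_force: 0.0
```

>>> carry_out([
  [1,-0.78,-0.7,-0.08,0,0,0],
  [1,-0.78,-0.7,-0.08,0,0,0],
  [1,-0.78,-0.7,-0.08,0,0,0],
  [1,-0.78,-0.7,-0.08,0,0,0],
  [1,-0.78,-0.7,-0.08,0,0,0],
  [1,-0.78,-0.7,-0.08,0,0,0],
  [1,-0.78,-0.7,-0.08,0,0,0],
  [1,-0.78,-0.7,-0.08,0,0,0],
])

```text
t: 2.1
tool_pos: [0.4715, 0.1275, 0.302]
eef_rot: [-0.0, 0.214, 0.977, -0.0]
contact_force: [-0.1, 0.4, 0.5]
opening: 1.001
gripper_force: 0.0
```

Run:
```python
from plant import ctrl,cams
from h import *
s=ctrl.observe();print({k:np.round(s[k],3).tolist() for k in("t","joint_positions","tool_pos","eef_rot","contact_force","ft_torque")})
c=cams.camera("wrist");np.savez("pics/w0.npz",**c);print(c["R"].round(3).tolist(),(-c["R"].T@c["t"]).round(3),c["intrinsics"][0,0])
cv2.imwrite("pics/w0.png",cv2.resize(c["pixels"],(800,600),interpolation=cv2.INTER_CUBIC))
t=np.load("pics/top0.npz");K=t["intrinsics"];d=t["depth"];v,u=np.mgrid[:384,:512]
P=np.stack([(u-K[0,2])*d/K[0,0],(v-K[1,2])*d/K[0,0],d],-1);W=(P-t["t"])@t["R"]
for y0 in(-.15,-.1,-.05,0,.05,.1):
  m=(abs(W[...,1]-y0)<.025)&(W[...,2]>.13)&(W[...,0]>.45)&(d>0)
  print(y0,W[m][:,0].min().round(3) if m.any() else None)
```

```text
{'t': 2.1, 'joint_positions': [-0.533, 0.214, 0.205, 1.922, -0.051, 1.011, 0.834], 'tool_pos': [0.472, 0.127, 0.302], 'eef_rot': [-0.0, 0.214, 0.977, -0.0], 'contact_force': [-0.115, 0.439, 0.451], 'ft_torque': [0.02, -0.063, -0.005]}
[[0.419, 0.908, -0.001], [0.86, -0.396, 0.321], [0.291, -0.135, -0.947]] [0.395 0.163 0.422] 303.66850041965415
-0.15 0.604
-0.1 0.604
-0.05 0.604
0 0.615
0.05 0.622
0.1 0.675
```

View pics/w0.png

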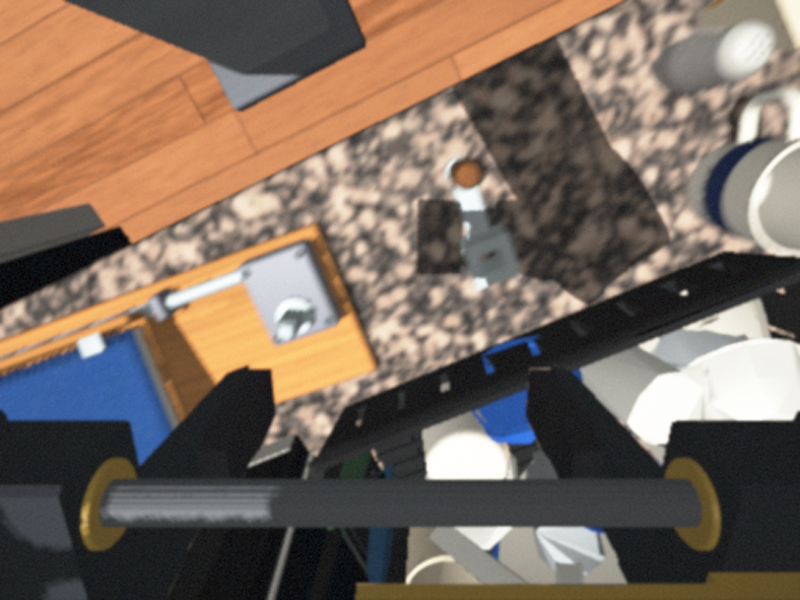

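The wrist view shows the crank hub with its socket at (490,256), the knob at (467,172), and the shaft on its collar at (295,315). I'll enlarge both.

Run:
```python
from h import *
c=np.load("pics/w0.npz")
a=c["pixels"][95:190,260:345];b=c["pixels"][145:240,145:230]
f=4.7
im=np.hstack([cv2.resize(x,None,fx=f,fy=f,interpolation=cv2.INTER_CUBIC) for x in(cv2.convertScaleAbs(a,alpha=1.5),b)]);print(im.shape);cv2.imwrite("pics/w0c.png",im)
```

```text
(446, 800, 3)
```

View pics/w0c.png

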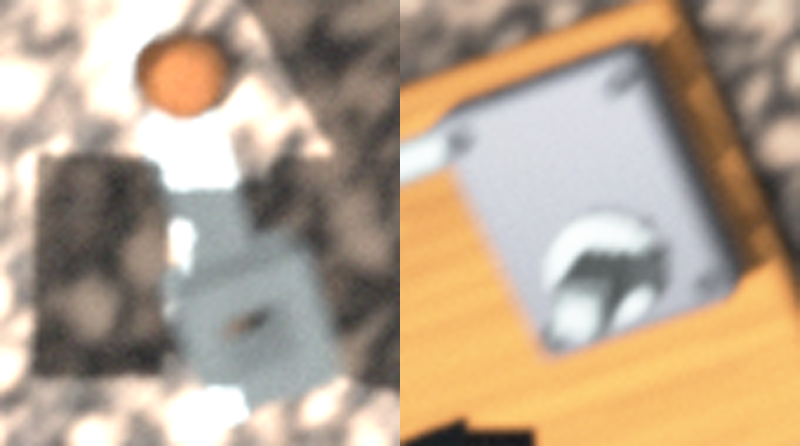

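>>> carry_out([
  [1,-0.6,-1,1,0,0,0],
  [1,-0.6,-1,1,0,0,0],
  [1,-0.6,-1,1,0,0,0],
  [1,0,0,0.4,0,0,-0.96],
  [1,0,0,0,0,0,-0.96],
  [1,0,0,0,0,0,-0.96],
  [1,0,0,0,0,0,-0.96],
  [1,0,0,0,0,0,-0.96],
])

```text
t: 3.15
tool_pos: [0.4826, 0.0243, 0.1999]
eef_rot: [-0.0, 0.047, 0.999, -0.0]
contact_force: [0.1, 0.1, 0.1]
opening: 0.997
gripper_force: 0.0
```

Run:
```python
from plant import ctrl,cams
from h import *
s=ctrl.observe();print({k:np.round(s[k],3).tolist() for k in("t","joint_positions","tool_pos","eef_rot")})
c=cams.camera("wrist");np.savez("pics/w1.npz",**c)
t=np.load("pics/top0.npz");w=np.load("pics/w0.npz")
print("hub",ray(t,216.5,178.2,.04),ray(w,312.2,163.1,.04));print("knob",ray(t,213.3,203.8,.058),ray(w,298.3,110.9,.05))
p=proj(c,(.484,.024,.084)).round().astype(int);x,y=np.clip(p-[50,38],0,None);print(p,x,y)
cv2.imwrite("pics/w1c.png",cv2.resize(c["pixels"][y:y+75,x:x+100],None,fx=8,fy=8,interpolation=cv2.INTER_CUBIC))
```

```text
{'t': 3.15, 'joint_positions': [-0.284, 0.347, 0.17, 2.034, -0.083, 0.768, 1.412], 'tool_pos': [0.483, 0.024, 0.2], 'eef_rot': [-0.0, 0.047, 0.999, -0.0]}
hub [0.51431441 0.1908125  0.04      ] [0.50832455 0.1901911  0.04      ]
knob [0.43782395 0.19761405 0.058     ] [0.43917911 0.19763498 0.05      ]
[256 198] 206 160
```

View pics/w1c.png

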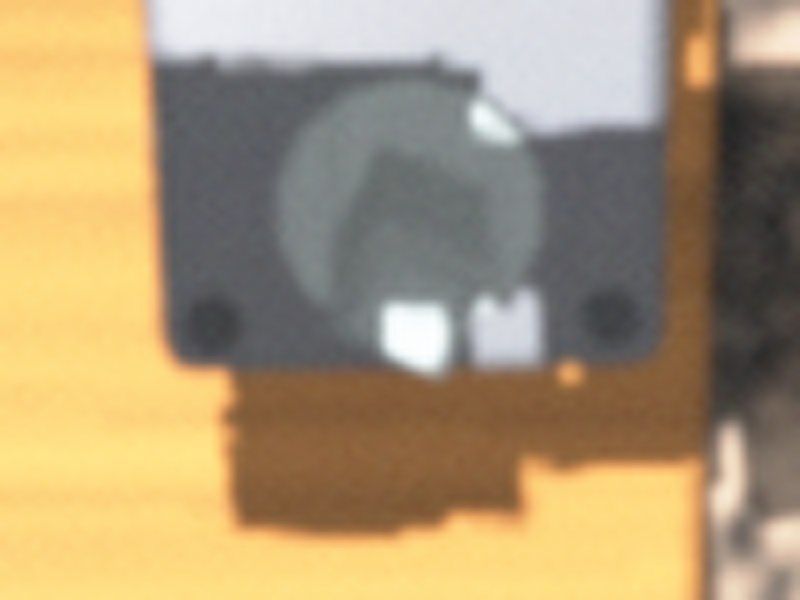

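Run:
```python
from h import *
c=np.load("pics/w1.npz");im=c["pixels"][165:215,230:280]
g=cv2.resize(im,None,fx=12,fy=12,interpolation=cv2.INTER_CUBIC);g=cv2.cvtColor(g,cv2.COLOR_BGR2GRAY)
g=cv2.createCLAHE(6,(3,3)).apply(cv2.convertScaleAbs(g,alpha=1.6,beta=-60))
cv2.imwrite("pics/w1e.png",g)
cp=ray(c,256.8,185.8,.05);print(cp)
print("top px if upright",proj(c,cp+[0,0,.034]))
```

```text
[0.48461302 0.0250434  0.05      ]
top px if upright [256.89163938 198.30566282]
```

View pics/w1e.png

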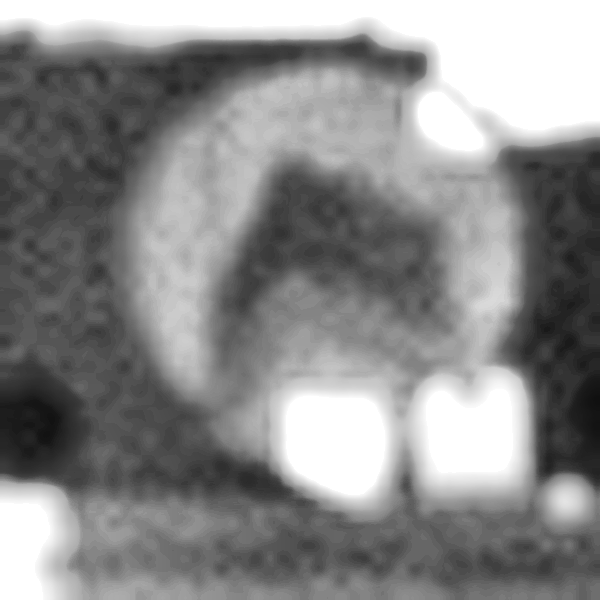

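The shaft's near foot edge runs from (285,160) to (445,225) in this crop, about 22° off image-right. That puts the flats near yaw 62°. Next I'll look at the crank the same way.

>>> carry_out([
  [1,-0.07,0.93,0.17,0,0,0],
  [1,-0.07,0.93,0.17,0,0,0],
  [1,-0.07,0.93,0.17,0,0,0],
  [1,-0.07,0.93,0.17,0,0,0],
  [1,-0.07,0.93,0.17,0,0,0],
  [1,-0.07,0.93,0.17,0,0,0],
  [1,0,0,0,0,0,0],
  [1,0,0,0,0,0,0],
])

```text
t: 4.2
tool_pos: [0.5114, 0.1884, 0.1694]
eef_rot: [-0.0, 0.049, 0.999, -0.001]
contact_force: [-0.2, -0.9, 0.8]
opening: 1.005
gripper_force: 0.0
```

Run:
```python
from plant import ctrl,cams
from h import *
s=ctrl.observe();print({k:np.round(s[k],4).tolist() for k in("t","tool_pos","eef_rot")})
c=cams.camera("wrist");np.savez("pics/w2.npz",**c)
w=np.load("pics/w1.npz");t=np.load("pics/top0.npz")
A=ray(w,230+285/12-.5,165+160/12-.5,.05);B=ray(w,230+445/12-.5,165+225/12-.5,.05);d=B-A;print("flat",A,B,np.degrees(np.arctan2(d[1],d[0])),np.hypot(*d[:2]))
print("centre from face",(A+B)/2+.007*np.array([d[1],-d[0],0])/np.hypot(*d[:2]),"top cam collar",ray(t,274.7,188.2,.05))
cv2.imwrite("pics/w2c.png",cv2.resize(c["pixels"][110:230,176:336],None,fx=5,fy=5,interpolation=cv2.INTER_CUBIC))
```

```text
{'t': 4.2, 'tool_pos': [0.5114, 0.1884, 0.1694], 'eef_rot': [-0.0002, 0.0489, 0.9988, -0.0005]}
flat [0.47659338 0.0224953  0.05      ] [0.48299008 0.03434896 0.05      ] 61.64693922319991 0.013469493669734909
centre from face [0.48595199 0.02509781 0.05      ] top cam collar [0.48509463 0.02312769 0.05      ]
```

View pics/w2c.png

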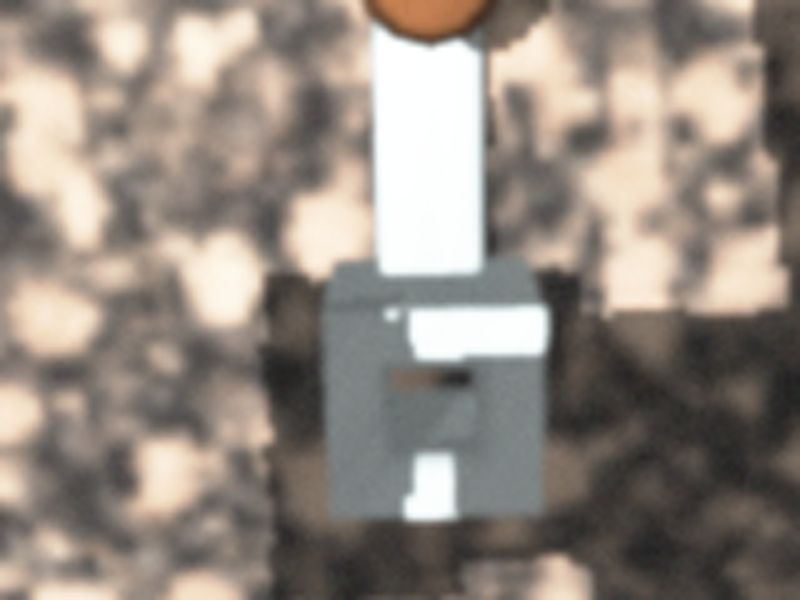

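Hub top corners are at (325,308), (549,306), (545,518) and (330,520), and the arm is vertical in the image, so the yaw is aligned.

Run:
```python
from h import *
c=np.load("pics/w2.npz")
q=[ray(c,176+(x+.5)/5-.5,110+(y+.5)/5-.5,.04) for x,y in((325,308),(549,306),(545,518),(330,520))]
h=np.mean(q,0);print(np.round(q,4),h)
e=(q[0]+q[1]-q[2]-q[3])[:2];print("arm yaw",np.degrees(np.arctan2(e[1],e[0])))
l=[ray(c,176+x/5-.5,110+y/5-.5,.012) for x,y in((430,30),(432,270))];e=(l[0]-l[1]);print(np.degrees(np.arctan2(e[1],e[0])))
R=np.array([[np.cos(a),np.sin(a)] for a in np.radians([84.4+90,84.4])]);d=h[:2]-[.5114,.1884];print("tool units",R@d/.03)
```

```text
[[0.4926 0.1772 0.04  ]
 [0.4959 0.2151 0.04  ]
 [0.5348 0.2118 0.04  ]
 [0.5314 0.1736 0.04  ]] [0.51366941 0.19440877 0.04      ]
arm yaw 174.9417593939193
175.210730775008
tool units [-0.05574071  0.20671832]
```

>>> carry_out([
  [1,-0.06,0.21,0.75,0,0,-0.15],
  [1,0,0,0.75,0,0,0],
  [1,0,0,0.75,0,0,0],
  [1,0,0,0.75,0,0,0],
  [1,0,0,0.75,0,0,0],
  [1,0,0,0.7,0,0,0],
  [1,0,0,0,0,0,0],
  [0,0,0,0,0,0,0],
], newtons=50)

```text
t: 5.25
tool_pos: [0.5145, 0.1951, 0.0368]
eef_rot: [0.0, 0.044, 0.999, 0.0]
contact_force: [0.4, -0.9, -0.0]
opening: 0.909
gripper_force: 0.0
```

>>> carry_out([
  [0,0,0,0,0,0,0],
  [0,0,0,0,0,0,0],
  [0,0,0,0,0,0,0],
  [0,0,0,0,0,0,0],
  [0,0,0,0,0,0,0],
  [0,0,0,0,0,0,0],
  [0,0,0,0,0,0,0],
  [0,0,0,0,0,0,0],
])

```text
t: 6.25
tool_pos: [0.514, 0.1954, 0.0361]
eef_rot: [0.0, 0.043, 0.999, -0.0]
contact_force: [-1.0, -2.3, 3.5]
opening: 0.425
gripper_force: 49.8
```

>>> carry_out([
  [0,0,0,-0.9,0,0,0],
  [0,0,0,-0.9,0,0,0],
  [0,0,0,-0.9,0,0,0],
  [0,0,0,-0.9,0,0,0],
  [0,0.08,-0.95,0,0,0,0],
  [0,0.08,-0.95,0,0,0,0],
  [0,0.08,-0.95,0,0,0,0],
  [0,0.08,-0.95,0,0,0,0],
])

```text
t: 7.25
tool_pos: [0.494, 0.0824, 0.1436]
eef_rot: [-0.0, 0.043, 0.999, 0.0]
contact_force: [0.1, -0.1, -2.5]
opening: 0.425
gripper_force: 49.8
```

>>> carry_out([
  [0,0.07,-0.95,0,0,0,0],
  [0,0.07,-0.95,0,0,0,0],
  [0,0,0,0,0,0,0.97],
  [0,0,0,0,0,0,0.97],
  [0,0,0,0,0,0,0.97],
  [0,0,0,0,0,0,0.97],
  [0,0,0,0,0,0,0.97],
  [0,0,0,0,0,0,0.97],
])

```text
t: 8.25
tool_pos: [0.4851, 0.0269, 0.1435]
eef_rot: [-0.0, 0.245, 0.97, 0.0]
contact_force: [-0.6, 0.2, -2.1]
opening: 0.424
gripper_force: 49.8
```

Run:
```python
from plant import ctrl,cams
from h import *
s=ctrl.observe();print({k:np.round(s[k],4).tolist() for k in("t","joint_positions","tool_pos","eef_rot","contact_force","ft_torque")})
p=s["eef_rot"];print("tool y yaw",np.degrees(2*np.arctan2(p[2],p[1]))-90)
c=cams.camera("wrist");np.savez("pics/w3.npz",**c)
cv2.imwrite("pics/w3.png",cv2.resize(c["pixels"][80:300,110:400],None,fx=2.7,fy=2.7,interpolation=cv2.INTER_CUBIC))
```

```text
{'t': 8.25, 'joint_positions': [-0.3369, 0.4523, 0.2331, 2.0661, -0.17, 0.6413, 1.0871], 'tool_pos': [0.4851, 0.0269, 0.1435], 'eef_rot': [-0.0003, 0.2445, 0.9696, 0.0], 'contact_force': [-0.595, 0.1874, -2.1016], 'ft_torque': [-0.0217, -0.0832, 0.0024]}
tool y yaw 61.69523425015723
```

View pics/w3.png

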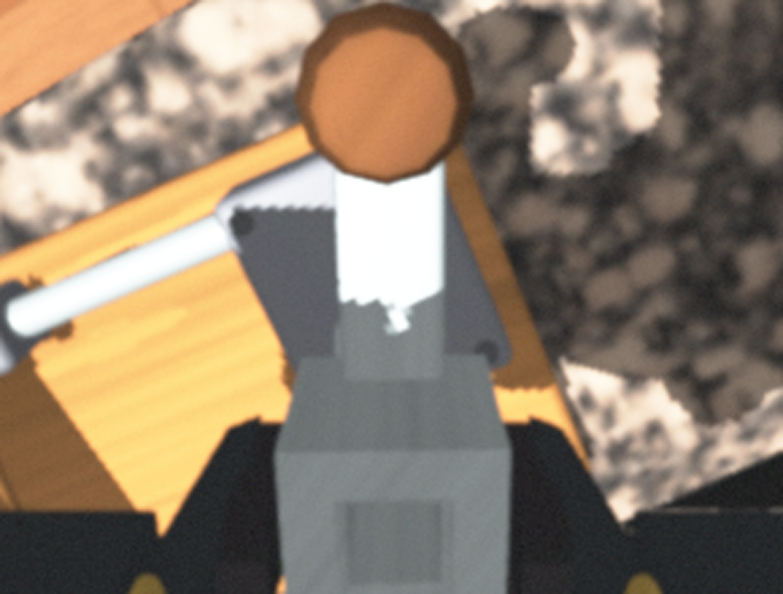

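>>> carry_out([
  [0,-0.03,-0.02,0.2,0,0,0],
  [0,0,0,0.2,0,0,0],
  [0,0,0,0.2,0,0,0],
  [0,0,0,0.1,0,0,0],
  [0,0,0,0.1,0,0,0],
  [0,0,0,0.1,0,0,0],
  [0,0,0,0,0,0,0],
  [0,0,0,0,0,0,0],
])

```text
t: 9.3
tool_pos: [0.4861, 0.0255, 0.1171]
eef_rot: [0.0, 0.244, 0.97, 0.0]
contact_force: [-0.1, -0.4, -2.0]
opening: 0.429
gripper_force: 49.8
```

>>> carry_out([
  [0,0,0,0.05,0,0,0],
  [0,0,0,0.05,0,0,0],
  [0,0,0,0.05,0,0,0],
  [0,0,0,0.05,0,0,0],
  [0,0,0,0,0,0,0],
  [0,0,0,0,0,0,0],
  [0,0,0,0,0,0,0],
  [0,0,0,0,0,0,0],
])

```text
t: 10.3
tool_pos: [0.486, 0.0255, 0.1111]
eef_rot: [0.0, 0.244, 0.97, 0.0]
contact_force: [0.3, -0.4, -1.9]
opening: 0.422
gripper_force: 49.8
```

>>> carry_out([
  [0,0,0,0.12,0,0,0],
  [0,0,0,0.12,0,0,0],
  [0,0,0,0.12,0,0,0],
  [0,0,0,0.12,0,0,0],
  [0,0,0,0.12,0,0,0],
  [0,0,0,0.12,0,0,0],
  [0,0,0,0.07,0,0,0],
  [0,0,0,0,0,0,0],
])

```text
t: 11.3
tool_pos: [0.4859, 0.0255, 0.0872]
eef_rot: [-0.0, 0.244, 0.97, -0.0]
contact_force: [-0.2, 0.0, -3.4]
opening: 0.426
gripper_force: 49.8
```

>>> carry_out([
  [0,0,0,0,0,0,0.6],
  [0,0,0,0,0,0,0.6],
  [0,0,0,0,0,0,0.6],
  [0,0,0,0,0,0,0.6],
  [0,0,0,0,0,0,0.6],
  [0,0,0,0,0,0,0.6],
  [0,0,0,0,0,0,0.6],
  [0,0,0,0,0,0,0.6],
], newtons=60)

```text
t: 12.3
tool_pos: [0.4857, 0.0253, 0.0873]
eef_rot: [-0.0, 0.403, 0.915, -0.0]
contact_force: [-1.9, -2.5, -1.9]
opening: 0.428
gripper_force: 59.9
```

```bash
cat > st.py <<'E'
from plant import ctrl,cams
from h import *
s=ctrl.observe();print({k:np.round(s[k],3).tolist() for k in("t","joint_positions","tool_pos","contact_force","ft_torque","opening")})
p=s["eef_rot"];print("tool y yaw",np.degrees(2*np.arctan2(p[2],p[1]))-90)
t=cams.camera("top");np.savez("pics/top_l.npz",**t)
K=t["intrinsics"];d=t["depth"];v,u=np.mgrid[:384,:512]
P=np.stack([(u-K[0,2])*d/K[0,0],(v-K[1,2])*d/K[0,0],d],-1);W=(P-t["t"])@t["R"]
h=cv2.cvtColor(t["pixels"],cv2.COLOR_BGR2HSV)
m=cv2.inRange(h,(100,100,40),(130,255,255))>0
m&=(W[...,1]<-.1)&(W[...,1]>-.4)&(W[...,0]<.75)&(d>0)
A=np.c_[W[m][:,:2],np.ones(m.sum())];k,*_=np.linalg.lstsq(A,W[m][:,2],rcond=None)
print("leaf rad",np.arctan(np.hypot(k[0],k[1])),m.sum(),"zmax",np.percentile(W[m][:,2],99))
E
python3 st.py
```

```text
{'t': 12.3, 'joint_positions': [-0.37, 0.569, 0.283, 2.087, -0.304, 0.525, 0.875], 'tool_pos': [0.486, 0.025, 0.087], 'contact_force': [-1.938, -2.519, -1.854], 'ft_torque': [-0.707, 0.318, 0.316], 'opening': 0.428}
tool y yaw 42.432760569105824
leaf rad 0.26261409831623805 3552 zmax 0.09922249556787943
```

>>> carry_out([
  [0,0,0,0,0,0,1],
  [0,0,0,0,0,0,1],
  [0,0,0,0,0,0,1],
  [0,0,0,0,0,0,1],
  [0,0,0,0,0,0,1],
  [0,0,0,0,0,0,1],
  [0,0,0,0,0,0,1],
  [0,0,0,0,0,0,1],
])

```text
t: 13.35
tool_pos: [0.4859, 0.0254, 0.0873]
eef_rot: [0.0, 0.64, 0.768, -0.0]
contact_force: [-1.7, -3.6, -3.1]
opening: 0.426
gripper_force: 59.9
```

>>> carry_out([
  [0,0,0,0,0,0,1],
  [0,0,0,0,0,0,1],
  [0,0,0,0,0,0,1],
  [0,0,0,0,0,0,1],
  [0,0,0,0,0,0,1],
  [0,0,0,0,0,0,1],
  [0,0,0,0,0,0,1],
  [0,0,0,0,0,0,1],
])

```text
t: 14.35
tool_pos: [0.4862, 0.0253, 0.0873]
eef_rot: [0.0, 0.827, 0.562, 0.0]
contact_force: [-0.3, -4.0, -3.0]
opening: 0.425
gripper_force: 59.9
```

```bash
python3 st.py
```

```text
{'t': 14.35, 'joint_positions': [-0.592, 0.629, 0.572, 2.099, -0.617, 0.582, 0.046], 'tool_pos': [0.486, 0.025, 0.087], 'contact_force': [-0.25, -3.99, -2.975], 'ft_torque': [-0.883, 0.26, 0.3], 'opening': 0.425}
tool y yaw -21.558874151772457
leaf rad 0.8200464928405115 2956 zmax 0.16286106815827775
```

>>> carry_out([
  [0,0,0,0,0,0,0.7],
  [0,0,0,0,0,0,0.7],
  [0,0,0,0,0,0,0.7],
  [0,0,0,0,0,0,0.6],
  [0,0,0,0,0,0,0.5],
  [0,0,0,0,0,0,0.4],
  [0,0,0,0,0,0,0.3],
  [0,0,0,0,0,0,0.2],
])

```text
t: 15.4
tool_pos: [0.4863, 0.0253, 0.0873]
eef_rot: [0.0, 0.898, 0.439, 0.0]
contact_force: [2.1, -4.7, -6.4]
opening: 0.425
gripper_force: 59.9
```

```bash
python3 st.py
```

```text
{'t': 15.4, 'joint_positions': [-0.645, 0.653, 0.645, 2.101, -0.693, 0.607, -0.17], 'tool_pos': [0.486, 0.025, 0.087], 'contact_force': [2.102, -4.697, -6.41], 'ft_torque': [-1.126, -0.194, 0.274], 'opening': 0.425}
tool y yaw -37.92317486737302
leaf rad 0.9637706654977006 2551 zmax 0.1731737399301384
```

>>> carry_out([
  [0,0,0,0,0,0,0.15],
  [0,0,0,0,0,0,0.15],
  [0,0,0,0,0,0,0.15],
  [0,0,0,0,0,0,0.15],
  [0,0,0,0,0,0,0],
  [0,0,0,0,0,0,0],
  [0,0,0,0,0,0,0],
  [0,0,0,0,0,0,0],
])

```text
t: 16.45
tool_pos: [0.4863, 0.0253, 0.0873]
eef_rot: [0.0, 0.907, 0.421, 0.0]
contact_force: [0.7, -4.6, -5.6]
opening: 0.423
gripper_force: 60.0
```

```bash
python3 st.py
```

```text
{'t': 16.45, 'joint_positions': [-0.653, 0.657, 0.655, 2.102, -0.704, 0.611, -0.202], 'tool_pos': [0.486, 0.025, 0.087], 'contact_force': [0.689, -4.564, -5.626], 'ft_torque': [-1.213, -0.182, 0.465], 'opening': 0.423}
tool y yaw -40.266747990706904
leaf rad 0.9775017109474282 2501 zmax 0.17294960954377828
```

>>> carry_out([
  [0,0,0,0,0,0,0.15],
  [0,0,0,0,0,0,0.15],
  [0,0,0,0,0,0,0],
  [0,0,0,0,0,0,0],
  [0,0,0,0,0,0,0],
  [0,0,0,0,0,0,0],
  [0,0,0,0,0,0,0],
  [0,0,0,0,0,0,0],
])

```text
t: 17.5
tool_pos: [0.4863, 0.0253, 0.0873]
eef_rot: [0.001, 0.912, 0.411, 0.0]
contact_force: [2.2, -5.2, -6.0]
opening: 0.425
gripper_force: 60.1
```

```bash
python3 st.py
```

```text
{'t': 17.5, 'joint_positions': [-0.656, 0.659, 0.66, 2.102, -0.709, 0.613, -0.218], 'tool_pos': [0.486, 0.025, 0.087], 'contact_force': [2.242, -5.241, -6.008], 'ft_torque': [-1.127, -0.159, 0.621], 'opening': 0.425}
tool y yaw -41.42700617329128
leaf rad 0.9782354236893656 2502 zmax 0.17368360301923677
```

>>> carry_out([
  [0,0,0,0,0,0,-0.55],
  [0,0,0,0,0,0,-0.55],
  [0,0,0,0,0,0,-0.55],
  [0,0,0,0,0,0,-0.55],
  [0,0,0,0,0,0,0],
  [0,0,0,0,0,0,0],
  [0,0,0,0,0,0,0],
  [0,0,0,0,0,0,0],
])

```text
t: 18.55
tool_pos: [0.4861, 0.0258, 0.0874]
eef_rot: [-0.0, 0.877, 0.48, 0.0]
contact_force: [0.7, -1.0, -1.1]
opening: 0.424
gripper_force: 59.8
```

```bash
python3 st.py
```

```text
{'t': 18.55, 'joint_positions': [-0.629, 0.645, 0.621, 2.1, -0.669, 0.6, -0.1], 'tool_pos': [0.486, 0.026, 0.087], 'contact_force': [0.719, -0.974, -1.085], 'ft_torque': [-0.38, -0.006, -0.002], 'opening': 0.424}
tool y yaw -32.60834054726829
leaf rad 0.9760805080677961 2508 zmax 0.17274689700840154
```

Torque is zero and the leaf stayed up. Lifting off.

>>> carry_out([
  [0,0,0,-0.2,0,0,0],
  [0,0,0,-0.3,0,0,0],
  [0,0,0,-0.3,0,0,0],
  [0,0,0,-0.3,0,0,0],
  [0,0,0,-0.3,0,0,0],
  [0,0,0,-0.3,0,0,0],
  [0,0,0,-0.3,0,0,0],
  [0,0,0,0,0,0,0],
])

```text
t: 19.6
tool_pos: [0.4864, 0.0256, 0.148]
eef_rot: [0.0, 0.877, 0.48, 0.001]
contact_force: [0.1, -0.2, -2.7]
opening: 0.424
gripper_force: 59.8
```

```bash
python3 st.py
```

```text
{'t': 19.6, 'joint_positions': [-0.719, 0.544, 0.738, 2.083, -0.559, 0.717, -0.188], 'tool_pos': [0.486, 0.026, 0.148], 'contact_force': [0.104, -0.174, -2.701], 'ft_torque': [-0.054, 0.128, -0.019], 'opening': 0.424}
tool y yaw -32.60947905682807
leaf rad 0.976508867717877 2506 zmax 0.1732785678210846
```

>>> carry_out([
  [0,0.68,-0.48,0,0,0,0],
  [0,0.68,-0.48,0,0,0,0],
  [0,0.68,-0.48,0,0,0,0],
  [0,0.68,-0.48,0,0,0,0],
  [0,0.68,-0.48,0,0,0,0],
  [0,0.68,-0.48,0,0,0,0],
  [0,0,0,0,0,0,0],
  [0,0,0,0,0,0,0],
])

```text
t: 20.65
tool_pos: [0.479, 0.1742, 0.1471]
eef_rot: [0.0, 0.877, 0.48, -0.0]
contact_force: [-0.4, -0.8, -2.8]
opening: 0.426
gripper_force: 59.8
```

>>> carry_out([
  [0,0,0,0.6,0,0,0],
  [0,0,0,0.6,0,0,0],
  [0,0,0,0.6,0,0,0],
  [0,0,0,0.6,0,0,0],
  [0,0,0,0.6,0,0,0],
  [0,0,0,0.5,0,0,0],
  [0,0,0,0.1,0,0,0],
  [0,0,0,0,0,0,0],
])

```text
t: 21.65
tool_pos: [0.4794, 0.1751, 0.0394]
eef_rot: [0.0, 0.877, 0.48, 0.0]
contact_force: [0.5, 1.2, -3.0]
opening: 0.426
gripper_force: 59.8
```

>>> carry_out([
  [0,0,0,0.03,0,0,0],
  [0,0,0,0.03,0,0,0],
  [0,0,0,0.03,0,0,0],
  [0,0,0,0.02,0,0,0],
  [0,0,0,0,0,0,0],
  [0,0,0,0,0,0,0],
  [0,0,0,0,0,0,0],
  [0,0,0,0,0,0,0],
])

```text
t: 22.65
tool_pos: [0.4792, 0.1752, 0.0361]
eef_rot: [-0.0, 0.877, 0.48, 0.0]
contact_force: [-1.3, -0.1, 1.7]
opening: 0.426
gripper_force: 59.8
```

Touching down (the force changed sign). Open gently, then rise.

>>> carry_out([
  [0.55,0,0,0,0,0,0],
  [0.7,0,0,0,0,0,0],
  [0.85,0,0,0,0,0,0],
  [0.9,0,0,0,0,0,0],
  [0.9,0,0,0,0,0,0],
  [0.9,0,0,-0.3,0,0,0],
  [0.9,0,0,-0.6,0,0,0],
  [0.9,0,0,-0.8,0,0,0],
])

```text
t: 23.65
tool_pos: [0.4792, 0.1751, 0.0884]
eef_rot: [0.0, 0.877, 0.48, -0.0]
contact_force: [0.5, 0.3, 0.5]
opening: 0.896
gripper_force: 0.0
```

>>> carry_out([
  [0.9,0,0,-0.8,0,0,0],
  [0.9,0,0,-0.8,0,0,0],
  [0.9,0,0,-0.8,0,0,0],
  [0.9,0,0,-0.8,0,0,0],
  [0.9,0,0,-0.8,0,0,0],
  [0.9,0,0,-0.8,0,0,0],
  [0.9,0,0,-0.5,0,0,0],
  [0.9,0,0,0,0,0,0],
])

```text
t: 24.65
tool_pos: [0.4796, 0.1754, 0.2471]
eef_rot: [-0.0, 0.877, 0.48, 0.001]
contact_force: [-0.6, 0.6, -0.3]
opening: 0.901
gripper_force: 0.0
```

```bash
python3 st.py
python3 - <<'E'
from plant import cams
from h import *
c=cams.camera("side");cv2.imwrite("pics/fin.png",np.hstack([cv2.resize(x,(400,300)) for x in(c["pixels"],cams.camera("wrist")["pixels"])]))
c=np.vstack([cv2.resize(c["pixels"][130:330,150:450],(700,467)),]);cv2.imwrite("pics/fin.png",c)
E
```

```text
{'t': 24.65, 'joint_positions': [-1.127, 0.434, 0.887, 1.958, -0.417, 0.94, -0.602], 'tool_pos': [0.48, 0.175, 0.247], 'contact_force': [-0.574, 0.584, -0.338], 'ft_torque': [-0.024, 0.14, -0.033], 'opening': 0.901}
tool y yaw -32.61232547075221
leaf rad 0.9779754703029109 2507 zmax 0.17306065433663953
```

View pics/fin.png

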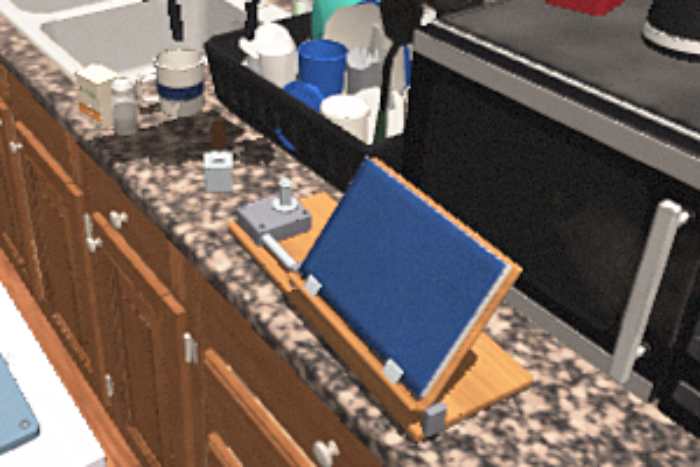

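The final view shows the leaf up at (410,270), the shaft bare at (285,190), and the crank flat on the worktop with its hub at (218,172) and knob at (220,135). The mug, carton and salt shaker are where they were.

```bash
python3 -c "
from plant import ctrl
print(ctrl.close_job())"
```

```text
the job is handed in; nothing more can be done
None
```

The crank wound the leaf fully up to its stop (measured about 0.978 rad), then came off and now lies flat, socket down, on the bare worktop clear of the stand, and the mug, carton and salt shaker were not touched; handed in at about 25 s.

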